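Lock the lino board into the printing bed

TASK

On the printing bed, push the carrier board with the lino block along its rails with your fingertips until you feel it drop flat into the notch at the closed end. Then push the wooden turn button on the end block round until it stops over the board, to lock it in. Only push: do not lift the board, and leave the tools, pots and mug where they are.

Things in the scene. Friction and masses are not known exactly. Their poses are not given: they have to be found in the camera images.
- bed: Fixed wooden printing bed, 500 mm long. Origin on the bench under the middle of its channel; y runs along the channel from the open end (-250) to the closed end (+250 mm), x across, away from the robot, z up. Rails lie 50 to 72.5 mm either side of the middle line, tops at z = 34 mm from y = -250 to +45. Guide lips outside them, 145 mm apart, top z = 43. A tray strip beyond the +x lip holds tools.
- channel_floor (a point): Point on the bed's middle line at its very middle (bed x = y = 0), on the base between the rails, 12 mm above the bench. The gap between the rails is 100 mm wide and open along the bed from the open end to the end block, so a fingertip may travel down in it behind the board.
- notch (a point): Middle of the locating notch (bed x = 0, y = +127.5 mm), at the level of its floor, z = 24 mm: from bed y = +45 to +210 mm the rails are cut down by 10 mm and faced with steel. The notch is 165 mm long. The underside centre of the seated board comes within about 3 mm of this point.
- end_block (a point): Centre of the top of the fixed end block that closes the bed (bed y = +210 to +250 mm, 145 mm wide, top 43 mm above the bench). It stops the board and carries the turn button.
- board: Loose plywood board, 140 mm across, 160 mm along the rails, 15 mm thick, about 0.45 kg, a grey lino block (100 x 90 x 10 mm) on its rear part. Origin: centre of its underside; y points along the bed's y. Starts on the high rails, short of the notch. A few N on its trailing edge (y = -80 mm) slide it; when that edge passes the notch's start it drops 10 mm, with 5 mm play along the rails.
- button (a joint): Angle (rad) of the wooden turn button, a bar 24 mm wide, 22 mm thick, underside 45 mm above the bench, on an upright screw. 0 = locked, over the board along the bed's -y, against a stop. Grows as the bar swings to the bed's -x (1.57: along -x, off the board), up to 2.3; in bed axes it points along (-sin q, -cos q). Stays where left; about 1 N moves it. Clears only a seated board, by 6 mm.
- button_pivot (a point): Axis of the turn button's pivot, half-way up the bar (bed x = 0, y = +230 mm, 56 mm above the bench). The bar reaches 81 mm from here to its free end and 14 mm the other way; a pivot screw head stands 4 mm above the bar here.
- button_tip (a point): Point in the middle of the turn button's bar, half-way up, 75 mm from the pivot, 6 mm short of the free end.
- ink_jar: closed ink jar, 52 mm wide, 50 mm tall, standing on the tray strip of the printing bed; origin under its centre (leave alone)
- tape: roll of masking tape lying flat on the tray strip, 80 mm across, 24 mm tall; origin under its centre (leave alone)
- roller: ink roller (rubber drum 36 mm thick, 70 mm wide, wooden handle) lying on the tray strip, about 165 mm long, 36 mm tall; origin at the height of its underside, 40 mm from the drum's axis towards the handle (leave alone)
- mug: white mug, 76 mm wide, 85 mm tall, on the bench; origin under its centre (leave alone)
- screwdriver: screwdriver lying on the bench; origin at its middle, on the bench (leave alone)
- brush: paint brush lying on the bench, near the bed's open end on the robot's side; origin at its middle, on the bench (leave alone)
- paint_pot: small paint can, 70 mm wide, 75 mm tall, on the bench; origin under its centre (leave alone)
Not all that is in view belongs to the job. There is more than one size of the board; the one meant has the size given above.

How it is judged:
By the outcome, as a careful person would: the job done as asked, in the order asked, and still so for the second after the job is handed in, with the robot touching nothing.
It also fails if it takes over 54 s, if anything falls off the work surface, if the arm or the gripper's body presses on something with over 40 N, if the wrist force passes 120 N, or if a joint passes its speed limit or range.

ROBOT

A 6-joint arm with a two-finger parallel gripper is mounted at the origin on the work surface. World frame = base frame: x ahead of the robot, y to its left, z up, the work surface at z = 0. Lengths are in m, angles in rad, forces in N, time in s.
With the tool pointing down it reaches from about 0.25 to 0.775 m from the base axis. Payload 4 kg.
Tool frame: the origin (TCP) lies between the finger pads; the fingertips stand 25 mm ahead of it and the grasp point (between the pads) lies 6 mm ahead of it (robot.tip_reach is the z of the fingertips in the tool frame, in m); z points along the fingers, y is the line along which they close (so a half turn about z gives the same grasp; the last joint's range is limited). The gripper opens to 94 mm and grips with 3 to 60 N. Pads are 16 mm wide; open, the fingers measure 119 mm over their backs; the gripper's body (75 mm by 177 mm) begins 78 mm behind the grasp point.
Start: joints at [0.998, 0.087, 1.371, -0, 1.684, -0.103], TCP at [0.249, 0.49, 0.231] pointing down, gripper open.
Joint ranges: [-3.1, 3.1], [-0.76, 2.03], [0.27, 2.55], [-1.08, 4.22], [0.17, 2.65], [-2.57, 2.57]. Speed limits (rad/s): [2.79, 2.79, 3.14, 3.14, 3.14, 3.14].

INTERFACE

Orientations are given as [roll, pitch, yaw] about the fixed x, y, z axes, in that order (R = Rz(yaw) Ry(pitch) Rx(roll)).
In Python, from bench import robot gives the robot as it stands. The module is installed in compiled form; this text tells all that it offers.
- The arm moves only by the shell command python3 -m handwheel 'ROWS'. ROWS is JSON, a list of rows, each a list of 3 entries, a list of its own where there are three numbers: the turn, a rotation vector about the world's x, y, z in units of 90 degrees (1.0 is 90 degrees), then the shift along the world's x, y, z in units of 0.05 m (1.0 is 0.05 m), then the closure, from 0 (fully open) to 1 (shut). A call has 1 to 5 rows; each row shifts and turns the commanded pose from where the row before left it; what a row does not reach is not made up. A row lasts 1/10 s, in which the tool goes at most 50 mm and 8.59 degrees, less where a joint would pass 70% of its speed; a pose out of reach is approached as far as the arm can. A call with a number of a shift or a turn outside -1 to 1 is refused whole. A call with a gripper value outside its range is refused whole. The fingers move at their own pace and stop on an object; the grip force is fixed at half the most. Time passes only in rows, so rows that do not move let the fingers close. It gives the time, the measured TCP pose, the force, the opening and the grip force at its end, in the units of the state.
- robot.get_obs(): the state, without advancing time (a new reading comes with each control period).
- robot.snapshot(name): name is "side" or "top"; returns (picture, depth): 420x560x3 uint8, red, green, blue; 420x560 float32, m along the optical axis (not along the pixel's ray), 0 where there is no reading.
- robot.calibration(name): a dict with "mtx" (3x3 intrinsics, pixels), "extrinsics" (4x4, takes a point from camera to world coordinates). Camera axes: x right, y down, z forward; pixel columns grow to the right and rows downward; lengths in m; the calibration is good to about 2 mm. A picture is of the moment at which its call begins. calibration takes no time and is no camera call.
- robot.close_job(): hands the job in; it is judged then, once.
Trained networks look in the newest picture that a camera, given by its name, has taken for a name from the list of things; names that differ only in an ending like _2 or _b are one class to them, and where a whole thing is asked for, a point or a joint stands for the part that bears it (a point fixed in the world has none). Each returns a list of dicts, best first, with "p" (0 to 1); they miss things now and then, are a little off and sometimes report something else, mostly with a low value. They report only what shows in the picture. A call takes as long as a camera call. They do not tell look-alikes from the thing itself.
- robot.boxes_of(query, camera): "bbox" ([left, top, right, bottom] in pixels, round what is visible of it).
The state is a dict: "time": time; "joint_positions": joint angles; "qvel": joint speeds; "joint_torque": joint torques, N m; "tool_pos": TCP position; "ee_rot": TCP orientation; "wrist_force": force on the tool from outside, world axes, zero at the start; "wrist_torque": the same for the moment, N m; "width": finger opening in m; "finger_force": force on a finger pad.
Only numpy, scipy, OpenCV 4.12 (cv2) and the standard library are available. Lean on these libraries where they do the work, as an engineer would, in place of code of your own. Each camera call takes 0.05 s, during which the arm holds its last target. There are 200 camera calls.

## Working session

There is one attempt and no reset: what is moved stays moved. The work goes in short steps, Python scripts to look and compute and a shell command to move; the robot and the scene stay as the last step left them, time stands still between calls to the robot, and variables do not carry over. Pictures are saved under pics/ and viewed, at most 10 in all, crops included, and the job is handed in when it is done.

```bash
mkdir -p pics
cat > h.py <<'E'
from bench import robot
import numpy as np, cv2
def snap(n,f):
    p,d=robot.snapshot(n); cv2.imwrite('pics/'+f,p[:,:,::-1]); np.savez('pics/'+f+'.npz',p=p,d=d); return p,d
def world(n,d,u,v):
    c=robot.calibration(n); K=np.array(c['mtx']);T=np.array(c['extrinsics'])
    z=d[int(v),int(u)]; q=np.array([(u-K[0,2])*z/K[0,0],(v-K[1,2])*z/K[1,1],z,1]); return (T@q)[:3]
def cloud(n,d):
    c=robot.calibration(n); K=np.array(c['mtx']);T=np.array(c['extrinsics'])
    v,u=np.mgrid[:d.shape[0],:d.shape[1]]
    P=np.stack([(u-K[0,2])*d/K[0,0],(v-K[1,2])*d/K[1,1],d],-1); return P@T[:3,:3].T+T[:3,3]
E
python3 - <<'E'
from h import *
np.set_printoptions(precision=3,suppress=True)
for n in ['top','side']:
    snap(n,n+'1.png')
    for q in ['bed','board','button','brush','mug','paint_pot','roller']:
        print(n,q,[(np.round(b['bbox']).astype(int).tolist(),round(b['p'],2)) for b in robot.boxes_of(q,n)][:3])
o=robot.get_obs();print(o['time'],o['tool_pos'],o['ee_rot'],o['width'],o['wrist_force'])
E
```

```text
top bed [([192, 163, 363, 259], 0.75)]
top board [([294, 194, 352, 245], 0.97), ([323, 113, 364, 150], 0.91)]
top button [([194, 222, 208, 256], 0.55)]
top brush [([384, 252, 397, 319], 0.61)]
top mug [([113, 266, 148, 301], 0.75)]
top paint_pot [([110, 174, 138, 196], 0.91)]
top roller [([284, 161, 342, 190], 0.91)]
side bed []
side board [([359, 247, 411, 284], 0.73), ([244, 224, 304, 278], 0.69)]
side button [([225, 167, 257, 171], 0.79), ([277, 120, 294, 144], 0.22)]
side brush [([158, 318, 240, 334], 0.82)]
side mug [([186, 132, 214, 162], 0.59)]
side paint_pot [([277, 122, 293, 146], 0.91), ([227, 164, 349, 293], 0.72), ([305, 220, 338, 266], 0.53)]
side roller [([303, 218, 337, 265], 0.81)]
0.8 [0.249 0.49  0.231] [3.141 0.    2.672] 0.0940879683321529 [ 0.32  -0.887  0.502]
```

View pics/top1.png

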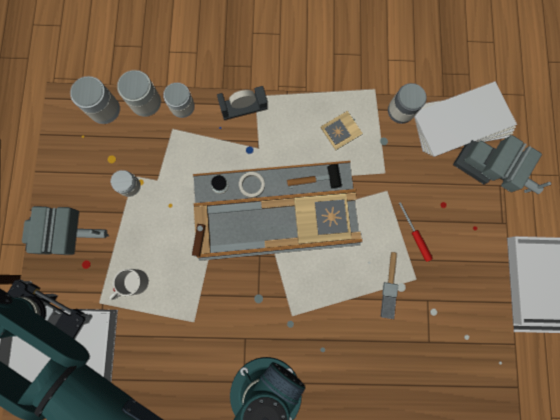

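View pics/side1.png

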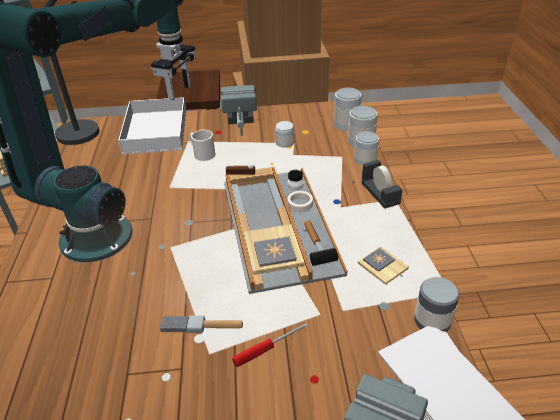

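The top view shows the bed with its open end on the right (360,220) and its closed end on the left. The dark turn button is at (199,240), pointing towards the robot. There are two boards: one on the rails at top (323,220) / side (274,250), and a small loose one at top (341,130) / side (383,264). The one on the rails should be 140x160 mm, so I'll measure both and enlarge a crop.

```bash
cat > m.py <<'E'
from h import *
import sys
np.set_printoptions(precision=4,suppress=True)
def rect(pts):
    r=cv2.minAreaRect((pts[:,:2]*1000).astype(np.float32)); return np.round(r[0],1),np.round(r[1],1),round(r[2],2)
def wood(p):
    h=cv2.cvtColor(p,cv2.COLOR_RGB2HSV); return h
if __name__=='__main__':
    a=np.load('pics/top1.png.npz'); p,d=a['p'],a['d']; W=cloud('top',d)
    for nm,(u,v) in dict(board_ply=(304,218),lino=(322,205),small=(330,132),floor=(250,225),railnear=(250,249),endblk=(204,215),button=(199,240),bench=(250,290),notchrail=(240,208)).items():
        print(nm,W[v,u],p[v,u])
    # board region: height 45-65 mm
    def comp(u,v,lo,hi):
        m=((W[...,2]>lo)&(W[...,2]<hi)&(d>0)).astype(np.uint8); n,l=cv2.connectedComponents(m,connectivity=4); return l==l[v,u]
    for nm,u,v,lo,hi in [('board',304,218,.044,.068),('lino',322,205,.054,.068),('small',330,132,.008,.04),('button',199,240,.058,.075)]:
        c=comp(u,v,lo,hi); print(nm,c.sum(),rect(W[c]),np.median(W[c][:,2]))
    big=cv2.resize(p[100:270,180:375],None,fx=4,fy=4,interpolation=cv2.INTER_CUBIC); cv2.imwrite('pics/crop1.png',big[:600,:,::-1][:, :800])
E
python3 m.py
```

```text
board_ply [ 0.5153 -0.1017  0.046 ] [175 153 110]
lino [ 0.5548 -0.1547  0.0577] [92 96 99]
small [ 0.8024 -0.184   0.0169] [90 94 96]
floor [0.4936 0.0627 0.0114] [105 111 110]
railnear [0.4174 0.0582 0.0447] [124 100  76]
endblk [0.5157 0.2004 0.0462] [151 121  83]
button [0.4383 0.2074 0.0664] [75 45 28]
bench [ 0.296   0.0558 -0.0021] [125  89  58]
notchrail [0.5445 0.0951 0.0209] [124 133 132]
board 2440 (array([ 521.5, -157.5]), array([155.4, 160.5]), 6.81) 0.05215213092286397
lino 978 (array([ 520.9, -183. ]), array([104. ,  93.2]), 5.2) 0.05968556957031779
small 788 (array([ 813.5, -222.3]), array([ 92.9, 105.9]), 33.51) 0.013696603708708177
button 272 (array([439.3, 209.8]), array([24.8, 94.1]), 83.24) 0.0671556445203022
```

View pics/crop1.png

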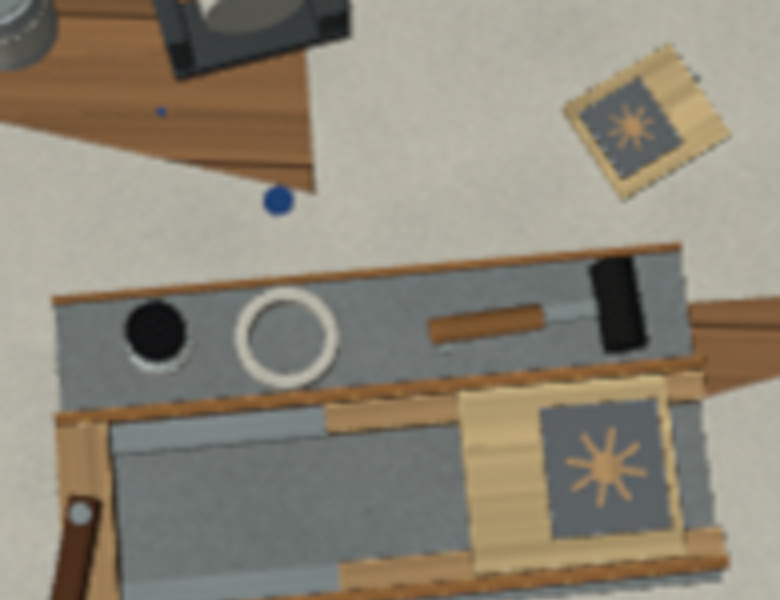

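Run:
```python
from m import *
from scipy.optimize import minimize
# both views: fit bed pose from lips(43), board from lino, button
for n in ['top','side']:
    a=np.load(f'pics/{n}1.png.npz'); p,d=a['p'],a['d']; W=cloud(n,d)
    h=cv2.cvtColor(p,cv2.COLOR_RGB2HSV)
    x,y,z=W[...,0],W[...,1],W[...,2]
    roi=(x>.3)&(x<.75)&(y>-.35)&(y<.35)&(d>0)
    L=roi&(z>.053)&(z<.068)&(h[...,1]<50)&(x<.6)
    print(n,'lino',L.sum(),rect(W[L]))
    B=roi&(z>.058)&(z<.08)&(y>.12)&(x<.52); print('button',rect(W[B]),np.median(z[B]))
    # bed outline: z>0.015 within roi x
    for lo,hi in [(.035,.052)]:
        S=roi&(z>lo)&(z<hi)&(x<.62); print('lips',rect(W[S]),S.sum())
    # near lip outer edge fit as line by y bins
    ys=np.arange(-.2,.15,.02);e=[]
    for yy in ys:
        s=roi&(abs(y-yy)<.01)&(z>.038)&(z<.05)&(x<.48); xs=x[s]; e.append([yy,np.percentile(xs,5) if s.sum()>3 else np.nan,np.percentile(xs,95) if s.sum()>3 else np.nan])
    e=np.array(e);e=e[~np.isnan(e[:,1])]; print('nearlip slope',np.polyfit(e[:,0],e[:,1],1),np.polyfit(e[:,0],e[:,2],1))
    s=roi&(z<.016)&(z>.005)&(x>.42)&(x<.6)&(y>-.05)&(y<.19); print('floor',rect(W[s]))
```

```text
top lino 844 (array([531.4,  10.7]), array([193.4, 471.9]), 10.26)
button (array([439.3, 209.8]), array([24.8, 94.1]), 83.24) 0.06721790719840937
lips (array([527.1, -18.2]), array([219.5, 499.5]), 6.92) 3187
nearlip slope [-0.1244  0.4152] [-0.2344  0.4352]
floor (array([514.3,  70. ]), array([171.3, 239.7]), 0.05)
side lino 761 (array([533.7,  -9.9]), array([456.2, 129.1]), 89.47)
button (array([441.1, 207.8]), array([33.2, 94. ]), 82.37) 0.06453431336792381
lips (array([527.8, -16.7]), array([217.4, 511.2]), 6.84) 2563
nearlip slope [-0.1242  0.4177] [-0.2249  0.4339]
floor (array([512.1,  72.2]), array([236.6, 179.2]), 88.91)
```

The board on the rails, crop (575,470), measures about 140x160 mm with a 100x93 mm lino, so it's the one meant. The loose one at crop (645,120) is only about 93x106 mm. From the fit, the bed yaw is about 6.9°, its origin is about (501,-23) mm, the board centre is at bed y ≈ -136 and the button is at q ≈ 1.8. Next I'll move to a spot behind the trailing edge, around world (530,-262), with the fingers across the bed.

```bash
python3 -m handwheel '[[[0,0,-0.089],[0.33,-0.88,0],0.6],[[0,0,-0.089],[0.33,-0.88,0],0.6],[[0,0,-0.089],[0.33,-0.88,0],0.6],[[0,0,-0.089],[0.33,-0.88,0],0.6],[[0,0,-0.089],[0.33,-0.88,0],0.6]]'
python3 -m handwheel '[[[0,0,-0.089],[0.33,-0.88,0],0.6],[[0,0,-0.089],[0.33,-0.88,0],0.6],[[0,0,0],[0.33,-0.88,0],0.6],[[0,0,0],[0.33,-0.88,0],0.6],[[0,0,0],[0.33,-0.88,0],0.6]]'
python3 -m handwheel '[[[0,0,0],[0.33,-0.88,0],0.6],[[0,0,0],[0.33,-0.88,0],0.6],[[0,0,0],[0.33,-0.88,0],0.6],[[0,0,0],[0.33,-0.88,0],0.6],[[0,0,0],[0.33,-0.88,0],0.6]]'
```

```text
time: 1.3
tool_pos: [0.3317, 0.2688, 0.2307]
ee_rot: [3.141, 0.0, 1.968]
wrist_force: [1.3, 0.5, 0.2]
width: 0.0576
finger_force: 0.0
time: 1.8
tool_pos: [0.4143, 0.0486, 0.2309]
ee_rot: [3.14, 0.0, 1.693]
wrist_force: [0.8, 0.6, -0.4]
width: 0.0375
finger_force: 0.0
time: 2.3
tool_pos: [0.4969, -0.1716, 0.2307]
ee_rot: [3.141, 0.0, 1.693]
wrist_force: [1.0, -0.1, -0.4]
width: 0.0376
finger_force: 0.0
```

```bash
python3 -m handwheel '[[[0,0,0],[0.33,-0.9,0],0.6],[[0,0,0],[0.33,-0.93,0],0.6],[[0,0,0],[0,0,-0.9],0.6],[[0,0,0],[0,0,-0.9],0.6],[[0,0,0],[0,0,-0.9],0.6]]'
python3 -m handwheel '[[[0,0,0],[0,0,0],0.6],[[0,0,0],[0,0,0],0.6]]'
python3 - <<'E'
from h import *
p,d=snap('side','s2.png'); q,e=snap('top','t2.png')
im=np.hstack([cv2.resize(p[170:320,170:370],(400,300)),cv2.resize(q[150:300,240:440],(400,300))])
cv2.imwrite('pics/s2c.png',cv2.resize(im,(800,300))[:,:,::-1])
E
```

```text
time: 2.8
tool_pos: [0.5297, -0.2619, 0.0942]
ee_rot: [3.141, 0.001, 1.692]
wrist_force: [0.6, 0.3, -0.2]
width: 0.038
finger_force: 0.0
time: 3.0
tool_pos: [0.5293, -0.2609, 0.0955]
ee_rot: [-3.141, -0.001, 1.693]
wrist_force: [-0.3, 0.8, 1.7]
width: 0.0375
finger_force: 0.0
```

View pics/s2c.png

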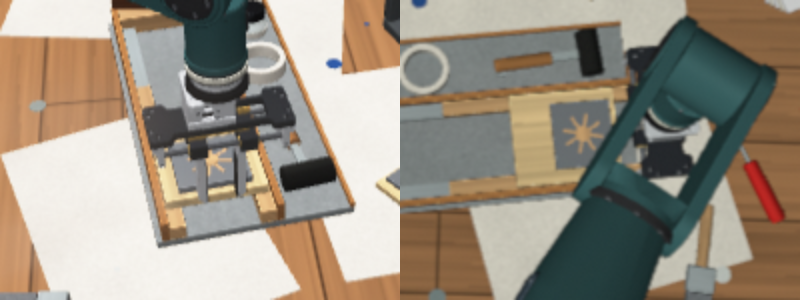

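The side panel shows both fingertips just behind the board's trailing edge, at (200,185) and (240,185), and between the rails. I'll go down into the channel and start the push.

```bash
python3 -m handwheel '[[[0,0,0],[0,0,-0.5],0.6],[[0,0,0],[0,0,-0.45],0.6],[[0,0,0],[0,0,0],0.6],[[0,0,0],[-0.024,0.2,0],0.6],[[0,0,0],[-0.024,0.2,0],0.6]]'
python3 -m handwheel '[[[0,0,0],[-0.024,0.2,0],0.6],[[0,0,0],[-0.024,0.2,0],0.6],[[0,0,0],[-0.024,0.2,0],0.6],[[0,0,0],[-0.024,0.2,0],0.6],[[0,0,0],[-0.024,0.2,0],0.6]]'
```

```text
time: 3.6
tool_pos: [0.5289, -0.242, 0.0512]
ee_rot: [3.137, 0.004, 1.693]
wrist_force: [0.5, -2.1, -0.2]
width: 0.0371
finger_force: 1.1
time: 4.1
tool_pos: [0.5229, -0.1925, 0.0511]
ee_rot: [3.137, 0.007, 1.693]
wrist_force: [1.5, -6.8, 3.6]
width: 0.0375
finger_force: 3.0
```

```bash
for i in 1 ; do python3 -m handwheel '[[[0,0,0],[-0.024,0.2,-0.03],0.6],[[0,0,0],[-0.024,0.2,-0.02],0.6],[[0,0,0],[-0.024,0.2,0],0.6],[[0,0,0],[-0.024,0.2,0],0.6],[[0,0,0],[-0.024,0.2,0],0.6]]'
python3 -m handwheel '[[[0,0,0],[-0.024,0.2,0],0.6],[[0,0,0],[-0.024,0.2,0],0.6],[[0,0,0],[-0.024,0.2,0],0.6],[[0,0,0],[-0.024,0.2,0],0.6],[[0,0,0],[-0.024,0.2,0],0.6]]'
python3 -m handwheel '[[[0,0,0],[-0.024,0.2,0],0.6],[[0,0,0],[-0.024,0.2,0],0.6],[[0,0,0],[-0.024,0.2,0],0.6],[[0,0,0],[-0.024,0.2,0],0.6],[[0,0,0],[-0.024,0.2,0],0.6]]'; done
python3 - <<'E'
from h import *
p,d=snap('side','s3.png'); q,e=snap('top','t3.png')
im=np.hstack([cv2.resize(p[140:290,170:370],(400,300)),cv2.resize(q[150:300,180:380],(400,300))])
cv2.imwrite('pics/s3c.png',im[:,:,::-1])
E
```

```text
time: 4.6
tool_pos: [0.5175, -0.1431, 0.0493]
ee_rot: [3.135, 0.008, 1.693]
wrist_force: [1.0, -6.9, 4.4]
width: 0.0379
finger_force: 3.6
time: 5.1
tool_pos: [0.5116, -0.093, 0.0493]
ee_rot: [3.135, 0.008, 1.693]
wrist_force: [1.6, -7.2, 5.8]
width: 0.0374
finger_force: 3.7
time: 5.6
tool_pos: [0.5056, -0.0429, 0.0493]
ee_rot: [3.135, 0.007, 1.694]
wrist_force: [0.4, -8.2, 6.4]
width: 0.0373
finger_force: 3.9
```

View pics/s3c.png

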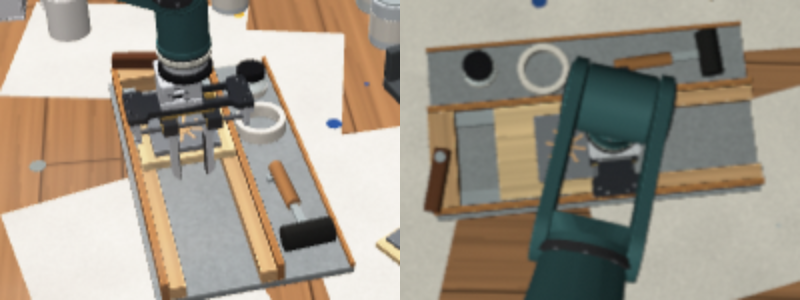

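The board is sliding squarely. Its front edge is at about right panel (497,150), short of the end block at (445,150). I'll keep pushing and slow down near the notch.

```bash
python3 -m handwheel '[[[0,0,0],[-0.024,0.2,0],0.6],[[0,0,0],[-0.024,0.2,0],0.6],[[0,0,0],[-0.024,0.2,0],0.6],[[0,0,0],[-0.012,0.1,0],0.6],[[0,0,0],[-0.012,0.1,0],0.6]]'
python3 -m handwheel '[[[0,0,0],[-0.012,0.1,0],0.6]]'
python3 -m handwheel '[[[0,0,0],[-0.012,0.1,0],0.6]]'
python3 -m handwheel '[[[0,0,0],[-0.012,0.1,0],0.6]]'
```

```text
time: 6.2
tool_pos: [0.4985, -0.0014, 0.0462]
ee_rot: [3.141, 0.002, 1.694]
wrist_force: [1.7, -4.5, 1.9]
width: 0.0373
finger_force: 2.3
time: 6.3
tool_pos: [0.4976, 0.0038, 0.0458]
ee_rot: [3.141, 0.001, 1.693]
wrist_force: [0.5, -5.0, 1.7]
width: 0.0374
finger_force: 2.2
time: 6.4
tool_pos: [0.4968, 0.0091, 0.0454]
ee_rot: [-3.141, 0.0, 1.693]
wrist_force: [1.0, -4.1, -0.2]
width: 0.0372
finger_force: 2.0
time: 6.5
tool_pos: [0.496, 0.0144, 0.0451]
ee_rot: [-3.141, -0.0, 1.693]
wrist_force: [0.6, -2.8, -0.9]
width: 0.0377
finger_force: 1.6
```

```bash
python3 -m handwheel '[[[0,0,0],[-0.007,0.06,0],0.6]]'
python3 -m handwheel '[[[0,0,0],[-0.007,0.06,0],0.6]]'
python3 -m handwheel '[[[0,0,0],[0,0,0],0.6],[[0,0,0],[0,0,0],0.6]]'
python3 - <<'E'
from m import *
for n in ['side','top']:
    p,d=snap(n,n+'4.png'); W=cloud(n,d); R=(W-[.501,-.0234,0]); bx=R[...,0]*.9928+R[...,1]*.12; by=-R[...,0]*.12+R[...,1]*.9928
    z=W[...,2]
    for y0 in np.arange(.02,.22,.01):
        s=(d>0)&(abs(bx)<.06)&(abs(by-y0)<.005)&(z<.075); print(n,round(y0,2),s.sum(),np.round(np.percentile(z[s],[10,50,90])*1000,0) if s.sum()>3 else '')
E
```

```text
time: 6.6
tool_pos: [0.4954, 0.0178, 0.0449]
ee_rot: [-3.14, -0.001, 1.694]
wrist_force: [-0.0, -2.9, 0.1]
width: 0.0378
finger_force: 1.5
time: 6.7
tool_pos: [0.4951, 0.0196, 0.0449]
ee_rot: [-3.14, 0.002, 1.694]
wrist_force: [1.6, -9.5, 0.4]
width: 0.0375
finger_force: 4.7
time: 6.9
tool_pos: [0.4951, 0.0195, 0.045]
ee_rot: [-3.14, 0.001, 1.693]
wrist_force: [0.8, -4.6, 0.1]
width: 0.0372
finger_force: 2.4
side 0.02 91 [ 9. 12. 33.]
side 0.03 155 [ 9. 23. 65.]
side 0.04 133 [ 9. 26. 61.]
side 0.05 166 [ 9. 30. 39.]
side 0.06 172 [ 9. 38. 48.]
side 0.07 84 [10. 44. 50.]
side 0.08 57 [38. 47. 50.]
side 0.09 66 [37. 48. 51.]
side 0.1 52 [38. 47. 51.]
side 0.11 44 [38. 47. 51.]
side 0.12 28 [37. 46. 48.]
side 0.13 9 [37. 40. 52.]
side 0.14 30 [46. 48. 52.]
side 0.15 23 [41. 46. 49.]
side 0.16 5 [36. 38. 43.]
side 0.17 3 
side 0.18 0 
side 0.19 0 
side 0.2 0 
side 0.21 0 
top 0.02 0 
top 0.03 0 
top 0.04 0 
top 0.05 0 
top 0.06 0 
top 0.07 6 [47. 50. 55.]
top 0.08 50 [39. 49. 51.]
top 0.09 80 [44. 49. 52.]
top 0.1 83 [41. 49. 53.]
top 0.11 57 [39. 49. 53.]
top 0.12 11 [40. 44. 51.]
top 0.13 7 [39. 44. 51.]
top 0.14 62 [39. 49. 53.]
top 0.15 91 [37. 47. 51.]
top 0.16 131 [36. 39. 43.]
top 0.17 130 [37. 40. 43.]
top 0.18 128 [36. 40. 43.]
top 0.19 135 [36. 40. 43.]
top 0.2 128 [36. 40. 43.]
top 0.21 143 [37. 41. 45.]
```

Both views put the ply top at z ≈ 39 mm along its whole visible length and the lino top at 49 mm, and the force rose to 9.5 N at the end block. So the board is flat in the notch. Now I'll back off, rise, close the fingers and go to the far side of the button.

```bash
python3 -m handwheel '[[[0,0,0],[0.024,-0.2,0],0.6],[[0,0,0],[0.012,-0.1,0],0.6],[[0,0,0],[0,0,0.7],0.6],[[0,0,0],[0,0,0.7],0.6],[[0,0,0],[0,0,0.7],1]]'
python3 -m handwheel '[[[0,0,0],[-0.31,0.95,0],1],[[0,0,0],[-0.31,0.95,0],1],[[0,0,0],[-0.31,0.95,0],1],[[0,0,0],[-0.31,0.95,0],1],[[0,0,0],[-0.31,0.95,0],1]]'
python3 -m handwheel '[[[0,0,0],[0,0,0],1]]'
python3 - <<'E'
from m import *
for n in ['side','top']:
    p,d=snap(n,n+'5.png'); W=cloud(n,d); R=(W-[.501,-.0234,0]); bx=R[...,0]*.9928+R[...,1]*.12; by=-R[...,0]*.12+R[...,1]*.9928
    z=W[...,2]; roi=(d>0)&(abs(bx)<.066)&(by<.2)
    s=roi&(z>.035)&(z<.0435)&(by>.03); print(n,'ply y range',np.percentile(by[s],[.5,99.5]),np.median(z[s]))
    for y0 in (.06,.09,.12,.15,.18,.2):
        t=roi&(abs(by-y0)<.006)&(z<.07)
        print(y0,t.sum(),np.percentile(z[t],[10,50,90]) if t.sum()>3 else '')
    B=(d>0)&(z>.058)&(z<.08)&(by>.12)&(bx<.03)&(bx>-.12)&(by<.27); print('button',rect(W[B]),B.sum())
im=np.hstack([cv2.resize(np.load('pics/side5.png.npz')['p'][120:270,170:370],(400,300)),cv2.resize(p[150:300,160:360],(400,300))])
cv2.imwrite('pics/s5c.png',im[:,:,::-1])
E
```

```text
time: 7.5
tool_pos: [0.4972, 0.0053, 0.1513]
ee_rot: [-3.141, -0.002, 1.693]
wrist_force: [0.7, 0.4, -0.3]
width: 0.0324
finger_force: 0.0
time: 8.0
tool_pos: [0.419, 0.2444, 0.1507]
ee_rot: [3.142, -0.002, 1.693]
wrist_force: [1.0, 0.6, 0.1]
width: 0.0004
finger_force: 0.0
time: 8.1
tool_pos: [0.4175, 0.2477, 0.1506]
ee_rot: [-3.14, -0.004, 1.702]
wrist_force: [-0.7, -1.0, 0.1]
width: 0.0003
finger_force: 0.0
side ply y range [0.0362 0.1995] 0.03840677058313735
0.06 292 [0.0098 0.0362 0.0475]
0.09 107 [0.0373 0.0466 0.0501]
0.12 96 [0.0389 0.0477 0.0513]
0.15 75 [0.0372 0.0454 0.049 ]
0.18 86 [0.0348 0.0377 0.0406]
0.2 48 [0.035  0.0369 0.0404]
button (array([441.6, 208.7]), array([32.3, 92.6]), 85.05) 163
top ply y range [0.0341 0.1995] 0.03945925580602605
0.06 172 [0.0368 0.0408 0.0498]
0.09 173 [0.0393 0.0484 0.0522]
0.12 169 [0.0394 0.049  0.0524]
0.15 167 [0.0378 0.0435 0.0519]
0.18 173 [0.0371 0.0395 0.0425]
0.2 83 [0.0363 0.0394 0.0425]
button (array([439.1, 209.9]), array([24.9, 94.5]), 83.41) 278
```

View pics/s5c.png

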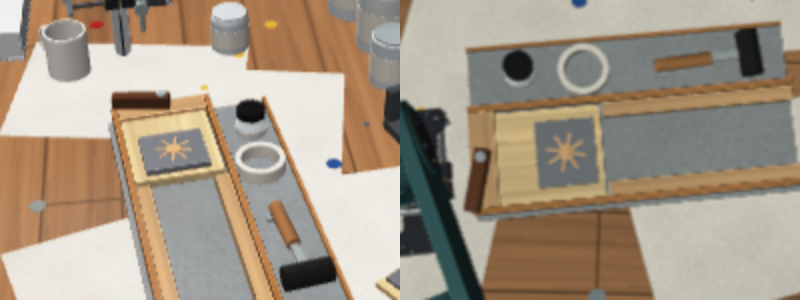

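The board lies flat against the end block, with its rear edge at about right panel (603,150). The button is still off the board, around (478,180), and the fingers are on its far side. Next I'll work out the waypoints for the arc.

```bash
python3 -c "
import numpy as np
prev=np.array([418,246.6])
for q in [1.81,1.6,1.4,1.2,1.,.8,.6,.4,.2,0,-.05]:
    r=60;s=12+12.5*abs(np.cos(q))+8*abs(np.sin(q))
    b=np.array([0,230])+r*np.array([-np.sin(q),-np.cos(q)])+s*np.array([-np.cos(q),np.sin(q)])
    w=np.array([501+.993*b[0]-.12*b[1],-23.4+.12*b[0]+.993*b[1]])
    print(q,b.round(),w.round(1),((w-prev)/50).round(3)); prev=w
"
python3 -m handwheel '[[[0,0,0],[0,0,-0.5],1],[[0,0,0],[0,0,-0.5],1],[[0,0,0],[0,0,-0.45],1],[[0,0,0],[0,0,0],1]]'
```

```text
1.81 [-53. 266.] [416.5 234.7] [-0.03  -0.238]
1.6 [-59. 252.] [411.8 219.8] [-0.095 -0.297]
1.4 [-63. 241.] [409.6 208.9] [-0.044 -0.219]
1.2 [-65. 231.] [409.2 197.8] [-0.009 -0.22 ]
1.0 [-64. 219.] [410.9 186.4] [ 0.035 -0.229]
0.8 [-61. 207.] [415.1 174.9] [ 0.084 -0.229]
0.6 [-56. 196.] [421.9 164.1] [ 0.136 -0.216]
0.4 [-48. 185.] [431.2 154.7] [ 0.187 -0.19 ]
0.2 [-37. 176.] [442.9 147.2] [ 0.233 -0.149]
0 [-24. 170.] [456.3 142.5] [ 0.268 -0.095]
-0.05 [-22. 169.] [459.  141.6] [ 0.055 -0.017]
time: 8.6
tool_pos: [0.4182, 0.2398, 0.0744]
ee_rot: [-3.134, 0.002, 1.69]
wrist_force: [-1.6, -1.0, -0.8]
width: 0.0006
finger_force: 0.0
```

```bash
python3 -m handwheel '[[[0,0,0],[0,0,0.06],1],[[0,0,0],[0,0,0],1]]'
python3 -m handwheel '[[[0,0,0],[-0.03,-0.2,0],1],[[0,0,0],[-0.09,-0.29,0],1],[[0,0,0],[-0.04,-0.22,0],1]]'
```

```text
time: 8.8
tool_pos: [0.4218, 0.2423, 0.0831]
ee_rot: [3.138, -0.001, 1.692]
wrist_force: [-0.4, 0.8, 0.7]
width: 0.0007
finger_force: 0.0
time: 9.1
tool_pos: [0.4122, 0.2061, 0.0819]
ee_rot: [3.14, -0.001, 1.693]
wrist_force: [0.3, 1.6, -0.5]
width: 0.0008
finger_force: 0.7
```

```bash
python3 -m handwheel '[[[0,0,0],[-0.05,-0.2,-0.04],1],[[0,0,0],[0.03,-0.23,0],1],[[0,0,0],[0.08,-0.23,0],1]]'
python3 -m handwheel '[[[0,0,0],[0.14,-0.22,0],1],[[0,0,0],[0.19,-0.19,0],1]]'
python3 -m handwheel '[[[0,0,0],[0.11,-0.07,0],1],[[0,0,0],[0.11,-0.07,0],1]]'
python3 -m handwheel '[[[0,0,0],[0.1,-0.04,0],1]]'
python3 -m handwheel '[[[0,0,0],[0.1,-0.03,0],1]]'
```

```text
time: 9.4
tool_pos: [0.4145, 0.1728, 0.0787]
ee_rot: [-3.141, 0.0, 1.693]
wrist_force: [0.3, 0.6, -0.5]
width: 0.0003
finger_force: 0.5
time: 9.6
tool_pos: [0.4319, 0.1523, 0.0788]
ee_rot: [-3.141, 0.0, 1.693]
wrist_force: [-0.1, 1.2, -0.6]
width: 0.0006
finger_force: 0.5
time: 9.8
tool_pos: [0.4426, 0.1463, 0.0786]
ee_rot: [-3.14, -0.001, 1.693]
wrist_force: [-2.6, 2.8, 0.2]
width: 0.0004
finger_force: 1.4
time: 9.9
tool_pos: [0.4476, 0.1443, 0.0786]
ee_rot: [-3.14, -0.0, 1.693]
wrist_force: [-2.4, 2.5, 0.5]
width: 0.0005
finger_force: 1.2
time: 10.0
tool_pos: [0.4531, 0.1426, 0.0788]
ee_rot: [-3.142, 0.001, 1.694]
wrist_force: [0.9, 0.3, -0.4]
width: 0.0004
finger_force: 0.3
```

Now small steps in bed +x until the stop is felt.

```bash
python3 -m handwheel '[[[0,0,0],[0.06,0.007,0],1]]'
python3 -m handwheel '[[[0,0,0],[0.06,0.007,0],1]]'
python3 -m handwheel '[[[0,0,0],[0,0,0],1]]'
```

```text
time: 10.1
tool_pos: [0.4564, 0.1425, 0.079]
ee_rot: [3.141, 0.002, 1.693]
wrist_force: [-3.1, -1.4, 0.6]
width: 0.0005
finger_force: 2.3
time: 10.2
tool_pos: [0.4568, 0.1425, 0.0788]
ee_rot: [-3.136, 0.002, 1.693]
wrist_force: [-11.0, -3.5, 7.5]
width: 0.0006
finger_force: 5.8
time: 10.3
tool_pos: [0.4567, 0.1426, 0.0789]
ee_rot: [-3.135, 0.002, 1.694]
wrist_force: [-8.0, -2.1, 5.4]
width: 0.0005
finger_force: 3.9
```

The force jumped to 11 N without any more motion, so the button is at its stop. I'll back off, rise, move clear and check.

```bash
python3 -m handwheel '[[[0,0,0],[-0.2,-0.025,0],1],[[0,0,0],[-0.2,-0.025,0],1],[[0,0,0],[0,0,0.7],1],[[0,0,0],[0,0,0.9],1],[[0,0,0],[0,0,0.9],1]]'
python3 -m handwheel '[[[0,0,0],[-0.5,0.8,0],1],[[0,0,0],[-0.5,0.8,0],1],[[0,0,0],[-0.5,0.8,0],1],[[0,0,0],[-0.2,0.8,0],1],[[0,0,0],[0,0,0],1]]'
python3 - <<'E'
from m import *
ims=[]
for n in ['side','top']:
    p,d=snap(n,n+'6.png'); ims.append(p); W=cloud(n,d); R=(W-[.501,-.0234,0]); bx=R[...,0]*.9928+R[...,1]*.12; by=-R[...,0]*.12+R[...,1]*.9928
    z=W[...,2]
    B=(d>0)&(z>.058)&(z<.08)&(by>.12)&(abs(bx)<.1)&(by<.27)&(bx<.05); print(n,'button',rect(np.stack([bx[B],by[B]],-1)),B.sum())
    s=(d>0)&(abs(bx)<.066)&(z>.035)&(z<.0435)&(by>.03)&(by<.2); print('ply',np.percentile(by[s],[.5,99.5]),np.median(z[s]))
im=np.hstack([cv2.resize(ims[0][120:270,170:370],(400,300)),cv2.resize(ims[1][150:300,160:360],(400,300))])
cv2.imwrite('pics/s6c.png',im[:,:,::-1])
E
```

```text
time: 10.8
tool_pos: [0.4378, 0.141, 0.2051]
ee_rot: [3.141, 0.0, 1.693]
wrist_force: [0.8, 0.3, -0.3]
width: 0.0
finger_force: 0.0
time: 11.3
tool_pos: [0.3516, 0.3047, 0.2043]
ee_rot: [3.14, -0.002, 1.7]
wrist_force: [0.5, -0.3, 0.1]
width: 0.0007
finger_force: 0.0
side button (array([  1.3, 198.2]), array([24.1, 98.4]), 0.8) 142
ply [0.037  0.1997] 0.03841598872211127
top button (array([ -0.6, 197.1]), array([93.6, 24.6]), 89.84) 269
ply [0.0348 0.1996] 0.03931135480459069
```

View pics/s6c.png

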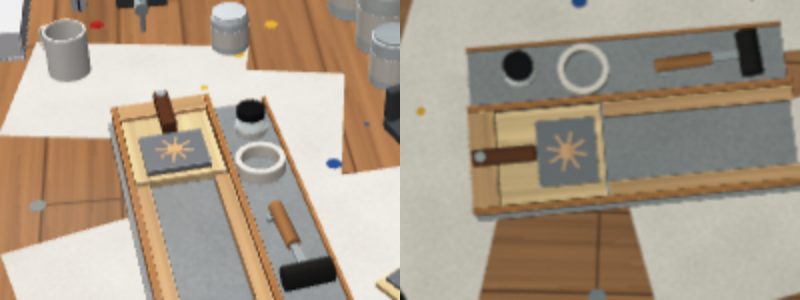

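The button lies along the bed's middle line over the board, at right panel (480–535,156), with its angle within about 0.01 rad of locked. The board is flat and everything else is where it was.

```bash
python3 -c "
from bench import robot
print(robot.close_job())"
```

```text
the job is handed in; nothing more can be done
None
```

The carrier board is flat in the notch and the turn button is against its stop over the board; the job was handed in after about 11 s of the 54 s, with the arm touching nothing.

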